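# Refit the drip strip under the lapped splash flap

### The arm

A 6-joint arm with a two-finger parallel gripper is mounted at the origin on a cart in front of the work surface, level with it; the furniture and walls round the work are solid. World frame = base frame: x ahead of the robot, y to its left, z up, the work surface at z = 0. Lengths are in m, angles in rad, forces in N, time in s.
With the tool pointing down it reaches from about 0.35 to 0.775 m from the base axis. Payload 7.3 kg.
Tool frame: the origin (TCP) lies at the centre of the arm's flange, where the gripper is bolted on; the fingertips stand 178 mm ahead of it and the grasp point (between the pads) lies 159 mm ahead of it (tip_extent is the distance from the TCP to the fingertips, in m); z points along the fingers, y is the line along which they close (so a half turn about z gives the same grasp; the last joint's range is limited). The gripper opens to 92 mm and grips with 3 to 60 N. Pads are 19 mm wide; open, the fingers measure 130 mm over their backs; the gripper's body (75 mm by 190 mm) begins 47 mm behind the grasp point.
Start: joints at [0.995, 0.342, 1.524, -0, 1.275, -0.146], TCP at [0.219, 0.477, 0.405] pointing down, gripper open.
Joint ranges: [-2.53, 2.53], [-0.77, 2.02], [0.04, 2.7], [-1, 4.14], [0.28, 2.66], [-3.11, 3.11]. Speed limits (rad/s): [2.57, 2.57, 3.14, 3.14, 3.14, 3.14].

### API

Orientations are given as [roll, pitch, yaw] about the fixed x, y, z axes, in that order (R = Rz(yaw) Ry(pitch) Rx(roll)).
In Python, from cell import * gives the robot as it stands.
- The arm moves only by the tool arm_command, never from a script. Its arguments are lists of equal length, an entry for each row: "xyz": the shift along the world's x, y, z in mm, a list of three; "spin": the turn about the world's z in degrees. In form: {"xyz": [[tx, ty, tz], ...], "spin": [spin, ...]}. A call has 1 to 20 rows; each row shifts and turns the commanded pose from where the row before left it; what a row does not reach is not made up. A row lasts 1/10 s, in which the tool goes at most 50 mm and 8.59 degrees, less where a joint would pass 70% of its speed; a pose out of reach is approached as far as the arm can. A call with a gripper value outside its range is refused whole. "jaw" is the opening, from -1 (shut) to 1 (fully open), set as the call begins (left out, the last holds). The fingers move at their own pace and stop on an object; "squeeze" is the grip in N (left out, the last holds). Time passes only in rows, so rows that do not move let the fingers close. It gives the time, the measured TCP pose, the force, the opening and the grip force at its end, in the units of the state.
- observe(): the state, without advancing time (a new reading comes with each control period).
- read_camera(name): name is "scene" or "top" or "wrist"; returns a dict with "img" (400x640x3 uint8, red, green, blue), "depth" (400x640 float32, m along the optical axis (not along the pixel's ray), 0 where there is no reading), "fx", "fy", "cx", "cy" (pixels), "world_from_camera" (4x4, takes a point from camera to world coordinates). Camera axes: x right, y up, looking along -z (the intrinsics and any distortion apply to the point x, -y, -z); pixel columns grow to the right and rows downward; lengths in m; the calibration is good to about 2 mm. A picture is of the moment at which its call begins.
- hand_in(): hands the job in; it is judged then, once.
The state is a dict: "time": time; "qpos": joint angles; "qvel": joint speeds; "joint_efforts": joint torques, N m; "tool_pos": TCP position; "tool_rot": TCP orientation; "contact_force": force on the tool from outside, world axes, zero at the start; "torque": the same for the moment, N m; "opening": finger opening in m; "grip_force": force on a finger pad.
Only numpy, scipy, OpenCV 4.12 (cv2) and the standard library are available. Lean on these libraries where they do the work, as an engineer would, in place of code of your own. Each camera call takes 0.05 s, during which the arm holds its last target. There are 200 camera calls.

### The job

Clear the draining board by nesting the bowl that stands on it into the matching bowl on the worktop. Then lay the metal drip strip on the board, line side toward the green flap, and tuck its edge under the flap without lifting the flap, square and centred, until the red line is at the flap's front edge. Finish while still pressing the strip firmly down flat on the board, and leave the salt shaker, matchbox and spice jar where they stand.

Things in the scene. Friction and masses are not known exactly. Their poses are not given: they have to be found in the camera images.
- board: fixed wooden draining board, 270 (x) by 200 mm (y), deck top 12 mm above the worktop. Origin: on the worktop, below the middle of the flap's front edge; +x from the free landing to the hinge, z up. Landing x = -150 to 0 mm; flap over x = 0 to 100 mm. Under the flap a 6 mm high stop bar has its front face at x = 45 mm; back curb 34 mm over the worktop, to x = 120 mm.
- flap (a joint): hinge of the green flap, a light plate (100 mm from hinge to front edge, 166 mm wide, 4 mm thick, 150 g) lapping over the rear of the board. 0 = shut, with a 10 mm gap between deck and underside; grows (rad) as the front edge lifts, 0.01 rad = 1 mm; about 0.7 N upward at the front edge lifts it; it falls shut by its weight.
- flap_edge (a point): middle of the flap's front edge, half way up its thickness: 24 mm above the worktop when shut; axes as the flap.
- strip: loose aluminium drip strip, 100 (x) by 150 (y) by 4 mm, about 140 g. Origin: centre of its underside; +x points to the edge to be tucked. A black upright grip rib, 10 mm thick (x), 70 mm long (y), rises to 36 mm above the underside, middle at x = -34 mm. Red line across the top at x = +20 mm, 30 mm from that edge. Starts flat on the worktop.
- strip_edge (a point): middle of the strip's edge that is tucked: x = +50 mm in the strip's frame, half way up its thickness.
- strip_grip (a point): middle of the black grip rib: x = -34 mm, 22 mm above the strip's underside; close the fingers on it along the strip's x.
- bowl_in: white bowl standing on the draining board's landing, the one to be moved. Origin: centre of its underside, z up. Round: rim about 140 mm across outside, wall about 4 mm at the rim, flaring; foot 80 mm across; 60 mm high; 204 g nominal. Can be pinched at the rim, one finger inside.
- bowl_out: identical white bowl standing on the worktop; it receives the other. Origin: centre of its underside. Nested, the upper bowl stands about 25 mm higher than this one.
- salt_shaker: bystander: salt shaker, 44 mm wide, 90 mm high, origin under its centre
- matchbox: bystander: plain matchbox, 36 x 56 x 16 mm, origin under its centre
- spice_jar: bystander: spice jar with green cap, 46 mm wide, 106 mm high, origin under its centre

How it is judged:
By the outcome, as a careful person would: the job done as asked, in the order asked, and still so for the second after the job is handed in, while the arm keeps its last pose, push and grip.
It also fails if it takes over 51 s, if anything falls off the work surface, if the arm or the gripper's body presses on something with over 40 N, if the wrist force passes 120 N, or if a joint passes its speed limit or range.

## Working session

There is one attempt and no reset: what is moved stays moved. The work goes in short steps, Python scripts to look and compute and a tool call to move; the robot and the scene stay as the last step left them, time stands still between calls to the robot, and variables do not carry over. Pictures are saved under pics/ and viewed, at most 13 in all, crops included, and the job is handed in when it is done.

Besides the shell and the picture viewer there is one more tool, called after "Emit:" by a JSON object that holds its "op" and its "data", one argument or row to a line. arm_command: Moves the arm, as the interface text tells. Its arguments: {"type":"object","properties":{"xyz":{"type":"array","items":{"type":"array","items":{"type":"number"}}},"spin":{"type":"array","items":{"type":"number"}},"jaw":{"type":"number"},"squeeze":{"type":"number"}},"required":["xyz","spin"]}

```bash
mkdir -p pics
python3 - <<'E'
from cell import *
import cv2,numpy as np
a={n:read_camera(n) for n in("top","scene")}
np.save('a.npy',a,allow_pickle=True)
for n in a:
    cv2.imwrite(f'pics/{n}1.png',a[n]['img'][...,::-1]); c=a[n]; print(n,c['fx'],c['fy'],c['cx'],c['cy'],np.round(c['world_from_camera'],4).tolist(), [k for k in c])
s=observe();print(s)
E
ls
```

```text
top 507.0287275018203 507.0287275018203 322.52892274020564 201.14975418213416 [[-0.0076, 0.999, -0.0431, 0.5139], [-1.0, -0.0078, -0.0059, 0.0389], [-0.0063, 0.043, 0.9991, 1.3791], [0.0, 0.0, 0.0, 1.0]] ['img', 'depth', 'fx', 'fy', 'cx', 'cy', 'world_from_camera']
scene 447.70805502894626 447.70805502894626 321.4368870374544 196.2749742199049 [[0.4445, 0.6783, -0.5851, -0.2269], [-0.8957, 0.3313, -0.2964, -0.3923], [-0.0072, 0.6559, 0.7548, 1.0818], [0.0, 0.0, 0.0, 1.0]] ['img', 'depth', 'fx', 'fy', 'cx', 'cy', 'world_from_camera']
{'time': 0.1, 'qpos': array([ 9.94996417e-01,  3.42674480e-01,  1.52490638e+00,  2.50976681e-05,
        1.27536842e+00, -1.45986614e-01]), 'qvel': array([-0.0005324 , -0.00022683, -0.00191477, -0.00218084,  0.00028773,
       -0.00052745]), 'joint_efforts': array([ 1.84435332e-03, -4.32005274e+01, -2.44695318e+01,  7.19766947e-02,
        5.24856162e-02, -8.39102790e-05]), 'tool_pos': array([0.21867949, 0.47717081, 0.40410843]), 'tool_rot': array([-3.14025395e+00, -2.21091133e-04,  2.71177189e+00]), 'contact_force': array([0.60111091, 0.0631003 , 0.1881704 ]), 'torque': array([-0.02637311,  0.04637407, -0.03864729]), 'grip_force': 0.0, 'opening': 0.09197991602608199}
a.npy
pics
```

View pics/top1.png

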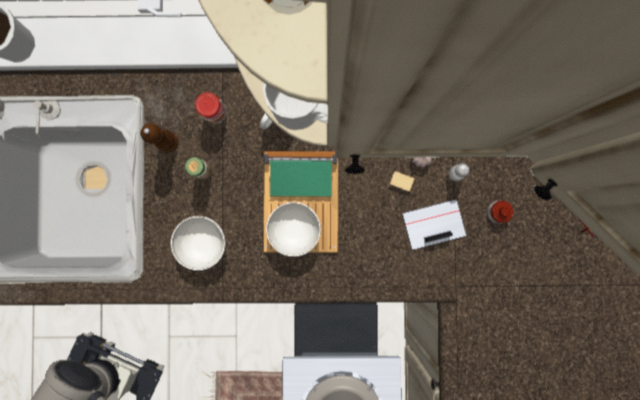

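View pics/scene1.png

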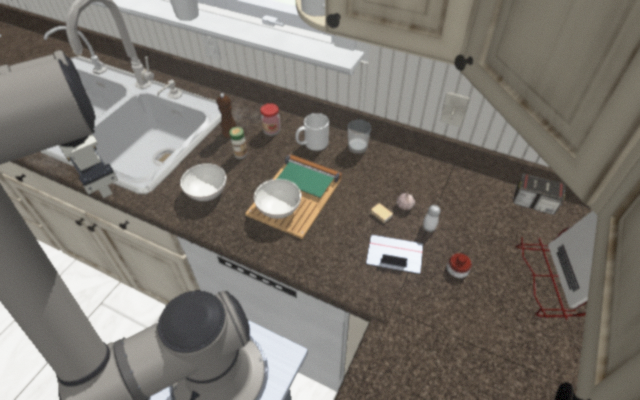

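The top view shows the board at about (301,203) with a green flap at (301,178). The bowl to move is at (293,229) and the receiving bowl at (198,243). The strip is at (435,225), with its red line toward the wall and its rib at (438,239). The matchbox is at (401,182), the salt shaker at (458,172) and the spice jar at (196,167). Next I measure these.

```bash
cat > h.py <<'E'
import numpy as np,cv2
def ray(c,uv,z):
    uv=np.atleast_2d(np.asarray(uv,float)); T=c['world_from_camera']
    d=np.c_[(uv[:,0]-c['cx'])/c['fx'],-(uv[:,1]-c['cy'])/c['fy'],-np.ones(len(uv))]@T[:3,:3].T
    return T[:3,3]+d*((z-T[2,3])/d[:,2])[:,None]
def cloud(c):
    v,u=np.mgrid[:400,:640]; D=c['depth']; T=c['world_from_camera']
    p=np.stack([(u-c['cx'])/c['fx']*D,-(v-c['cy'])/c['fy']*D,-D],-1)
    return p@T[:3,:3].T+T[:3,3]
def big(m,roi=None):
    m=m.astype(np.uint8)
    if roi: k=np.zeros_like(m);x0,y0,x1,y1=roi;k[y0:y1,x0:x1]=1;m=m*k
    cs,_=cv2.findContours(m,cv2.RETR_EXTERNAL,cv2.CHAIN_APPROX_NONE)
    return max(cs,key=cv2.contourArea)
def rect(c,con,z):
    p=ray(c,con[:,0,:],z)[:,:2]; r=cv2.minAreaRect((p*1000).astype(np.float32)); return np.round(r[0],1),np.round(r[1],1),round(r[2],2)
E
python3 - <<'E'
from h import *
a=np.load('a.npy',allow_pickle=True).item()
c=a['top'];I=c['img'].astype(int);R,G,B=I[...,0],I[...,1],I[...,2];hsv=cv2.cvtColor(c['img'],cv2.COLOR_RGB2HSV)
P=cloud(c)
white=(hsv[...,1]<60)&(hsv[...,2]>135)
for n,roi,z in(("in",(262,198,325,260),.072),("out",(165,212,230,275),.06)):
    k=big(white,roi);p=(ray(c,k[:,0],z)*1000)[:,:2].astype(np.float32)
    print(n,cv2.minEnclosingCircle(p),cv2.fitEllipse(p))
    x0,y0,x1,y1=roi;q=P[y0:y1,x0:x1].reshape(-1,3);print(' zmax',np.percentile(q[:,2],[50,95,99,100]), )
k=big((G>R+25)&(G>B+5),(260,150,340,210));print("flap",rect(c,k,.026))
k=big((hsv[...,2]>140)&(hsv[...,1]<120)&(P[...,2]<.2),(395,190,475,260));print("strip",rect(c,k,.004))
k=big((hsv[...,2]<60),(415,228,460,250));print("rib",rect(c,k,.036))
m=(R>G+50);m[:,:395]=0;m[:,475:]=0;m[:200]=0;m[235:]=0;v,u=np.nonzero(m);p=ray(c,np.c_[u,v],.004)*1000;f=cv2.fitLine(p[:,:2].astype(np.float32),2,0,.01,.01).ravel();print("line",len(u),f,np.degrees(np.arctan2(f[0],f[1])), 'mean',p.mean(0))
k=big((R>B+50)&(hsv[...,2]>90),(255,145,345,260));print("board",rect(c,k,.012))
for n,uv in dict(match=(401,182),salt=(458,172),jar=(196,167),cup=(400,100),cup2=(335,150),cup3=(560,200),table=(290,60),garlic=(420,160),red=(502,211)).items():print(n,np.round(P[uv[1],uv[0]],3))
q=P[150:270,150:600];print('cab low z near', [np.round(P[r,600],2) for r in (150,200,250)])
s=a['scene'];Ps=cloud(s);print("scene rib",Ps[260,393],"jar",Ps[133,237],Ps[225,433])
E
```

```text
in ((499.3131103515625, 123.1483154296875), 70.73602294921875) ((499.2937927246094, 123.41020202636719), (136.99884033203125, 137.7589874267578), 176.96763610839844)
 zmax [0.02216997 0.06822764 0.07376595 1.37913298]
out ((465.23663330078125, 373.0048828125), 71.50775909423828) ((465.7049865722656, 372.7122802734375), (138.69761657714844, 140.7821502685547), 173.3393096923828)
 zmax [0.00853403 0.05589485 0.06169683 1.37913298]
flap (array([636.2, 105.5]), array([163.6,  94. ]), 89.55)
strip (array([ 508.8, -254.1]), array([101.7, 151.1]), 14.15)
rib (array([ 476.2, -256.9]), array([ 9.1, 70.4]), 14.46)
line 33 [ 2.4224101e-01 -9.7021610e-01  5.3025012e+02 -2.5791284e+02] 165.98114 mean [ 530.25012764 -257.91283116    4.        ]
board (array([562. , 106.5]), array([202.8, 251. ]), 89.59)
match [ 0.623 -0.165  0.015]
salt [ 0.642 -0.301  0.081]
jar [0.658 0.365 0.105]
cup [ 0.619 -0.026  0.949]
cup2 [0.626 0.024 0.601]
cup3 [ 0.548 -0.334  0.571]
table [0.683 0.075 0.86 ]
garlic [ 0.678 -0.211  0.045]
red [ 0.542 -0.423  0.05 ]
cab low z near [array([ 0.6 , -0.29,  0.77]), array([ 0.54, -0.34,  0.67]), array([ 0.44, -0.7 , -0.  ])]
scene rib [ 0.4701243  -0.26018351  0.02385021] jar [0.65308047 0.36248015 0.1079549 ] [ 0.62445411 -0.32450964  0.03938307]
```

Emit:
{"op": "arm_command", "data": {
  "xyz": [
    [15, -25, -8],
    [15, -25, -8],
    [15, -25, -8],
    [15, -25, -8],
    [15, -25, -8],
    [15, -25, -8],
    [15, -25, -8],
    [15, -25, -8],
    [15, -25, -8],
    [15, -25, -8],
    [15, -25, -8],
    [15, -26, -8],
    [16, -26, -8],
    [16, -27, 0],
    [0, 0, 0]
  ],
  "spin": [-4.67, -4.67, -4.67, -4.67, -4.67, -4.67, -4.67, -4.67, -4.67, -4.67, -4.67, -4.67, -4.67, -4.67, 0],
  "jaw": 1,
  "squeeze": 35
}}

```text
time: 1.6
tool_pos: [0.4323, 0.1209, 0.3004]
tool_rot: [3.141, 0.001, 1.565]
contact_force: [-0.1, 0.2, -0.1]
opening: 0.0915
grip_force: 0.0
```

Run:
```python
from cell import *
from h import *
c=read_camera("wrist");np.save('w1.npy',c,allow_pickle=True);cv2.imwrite('pics/w1.png',c['img'][...,::-1])
s=observe();print(s['time'],s['tool_pos'],np.degrees(s['tool_rot']),np.round(c['world_from_camera'],3).tolist())
P=cloud(c);q=P.reshape(-1,3);q=q[(q[:,2]>.066)&(q[:,2]<.078)&(np.hypot(q[:,0]-.499,q[:,1]-.123)<.08)]*1000
h=cv2.convexHull(q[:,:2].astype(np.float32));print(len(q),cv2.minEnclosingCircle(h),q.min(0),q.max(0))
```

```text
1.65 [0.43129292 0.12210567 0.3003801 ] [-1.79965551e+02  5.15561278e-03  8.98436732e+01] [[1.0, 0.005, 0.001, 0.432], [-0.005, 0.96, 0.279, 0.196], [0.0, -0.279, 0.96, 0.28], [0.0, 0.0, 0.0, 1.0]]
2650 ((498.66656494140625, 123.74433898925781), 70.36712646484375) [429.32647796  54.22065462  66.00032961] [568.94852141 194.07310218  73.64725671]
```

View pics/w1.png

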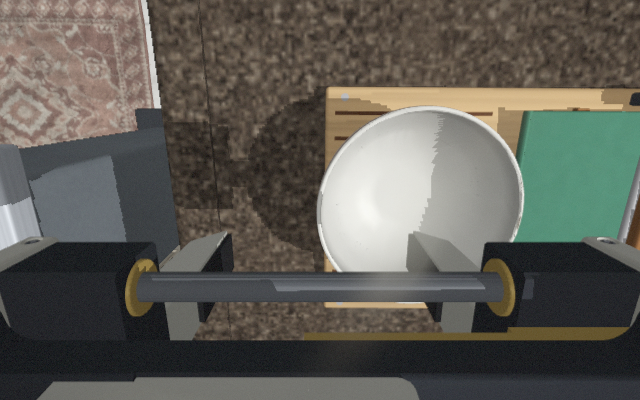

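The wrist view shows the bowl rim centred at about (420,210), between the open fingers, with the near rim under the gripper centre. I go down and pinch.

Emit:
{"op": "arm_command", "data": {
  "xyz": [
    [0, 1, -18],
    [-0.5, 0.5, -18],
    [0, 0, -18],
    [0, 0, -16],
    [0, 0, 0]
  ],
  "spin": [0, 0, 0, 0, 0]
}}

```text
time: 2.15
tool_pos: [0.429, 0.1255, 0.2292]
tool_rot: [-3.137, 0.0, 1.573]
contact_force: [0.9, 0.1, 0.2]
opening: 0.0922
grip_force: 0.0
```

Emit:
{"op": "arm_command", "data": {
  "xyz": [
    [0, 0, 0],
    [0, 0, 0],
    [0, 0, 0],
    [0, 0, 0],
    [0, 0, 0],
    [0, 0, 0],
    [0, 0, 0],
    [0, 0, 0]
  ],
  "spin": [0, 0, 0, 0, 0, 0, 0, 0],
  "jaw": -1,
  "squeeze": 35
}}

```text
time: 2.95
tool_pos: [0.4303, 0.1247, 0.2308]
tool_rot: [3.141, -0.0, 1.571]
contact_force: [1.2, 0.7, -0.3]
opening: 0.0326
grip_force: 0.5
```

Emit:
{"op": "arm_command", "data": {
  "xyz": [
    [0, 0, 5],
    [0, 0, 15],
    [0, 0, 20],
    [0, 0, 20],
    [0, 0, 0]
  ],
  "spin": [0, 0, 0, 0, 0]
}}

```text
time: 3.45
tool_pos: [0.4309, 0.1249, 0.2931]
tool_rot: [3.137, -0.001, 1.571]
contact_force: [0.1, 0.2, 0.8]
opening: 0.0006
grip_force: 0.0
```

Run:
```python
from cell import *
from h import *
c=read_camera("wrist");t=read_camera("top");np.save('w2.npy',[c,t],allow_pickle=True)
cv2.imwrite('pics/w2.png',c['img'][...,::-1])
s=observe();print(s['time'],s['tool_pos'],np.degrees(s['tool_rot']),s['opening'],s['grip_force'])
P=cloud(c);np.save('P.npy',P)
q=P.reshape(-1,3)*1000;q=q[(np.hypot(q[:,0]-499,q[:,1]-123)<85)&(q[:,2]>95)&(q[:,2]<150)&(q[:,1]>130)]
for x in range(440,575,15):
    k=q[abs(q[:,0]-x)<6];print(x,len(k),np.round(k[k[:,2].argmax()],0) if len(k) else '', np.round(k[k[:,1].argmax()],0) if len(k) else '')
```

```text
3.55 [0.43010826 0.12474086 0.29085131] [ 1.79957038e+02 -2.33409000e-03  8.99948060e+01] 0.00039543214321713583 0.0
440 214 [435. 137. 146.] [437. 137. 126.]
455 0  
470 0  
485 0  
500 0  
515 0  
530 0  
545 0  
560 0
```

View pics/w2.png

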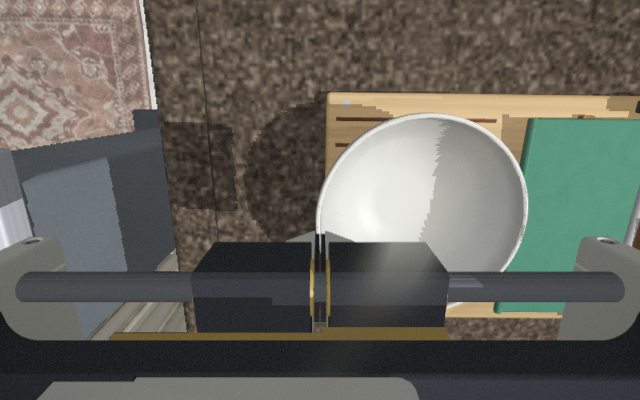

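The jaw hadn't finished closing when I lifted, so the fingers shut empty. The bowl is still standing on the board. I'll reopen, measure it again and retry.

Emit:
{"op": "arm_command", "data": {
  "xyz": [
    [0, 0, 0],
    [0, 0, 0],
    [0, 0, 0],
    [0, 0, 0],
    [0, 0, 0],
    [0, 0, 0],
    [0, 0, 0],
    [0, 0, 0]
  ],
  "spin": [0, 0, 0, 0, 0, 0, 0, 0],
  "jaw": 0.3
}}

```text
time: 4.35
tool_pos: [0.4303, 0.1248, 0.2908]
tool_rot: [3.141, -0.0, 1.571]
contact_force: [0.2, -0.5, 0.4]
opening: 0.0579
grip_force: 0.0
```

Run:
```python
from cell import *
from h import *
c=read_camera("wrist");s=observe();print(s['time'],s['tool_pos'],s['opening'])
P=cloud(c);q=P.reshape(-1,3);q=q[(q[:,2]>.066)&(q[:,2]<.078)&(np.hypot(q[:,0]-.499,q[:,1]-.123)<.08)]*1000
h=cv2.convexHull(q[:,:2].astype(np.float32));print(len(q),cv2.minEnclosingCircle(h),q.min(0),q.max(0))
```

```text
4.4 [0.43024079 0.12477062 0.29076292] 0.058772075551399815
2818 ((498.04486083984375, 124.29637908935547), 70.40144348144531) [428.6659635   57.34372187  66.00183013] [568.07562899 194.51766961  73.89749277]
```

Bowl unmoved.

Emit:
{"op": "arm_command", "data": {
  "xyz": [
    [0, 0, -15],
    [0, 0, -20],
    [0, 0, -15],
    [0, 0, -10],
    [0, 0, 0]
  ],
  "spin": [0, 0, 0, 0, 0]
}}

```text
time: 4.9
tool_pos: [0.4299, 0.1247, 0.2298]
tool_rot: [-3.139, 0.0, 1.571]
contact_force: [-0.3, 0.0, 0.5]
opening: 0.0596
grip_force: 0.0
```

Emit:
{"op": "arm_command", "data": {
  "xyz": [
    [0, 0, 0],
    [0, 0, 0],
    [0, 0, 0],
    [0, 0, 0],
    [0, 0, 0],
    [0, 0, 0],
    [0, 0, 0],
    [0, 0, 0],
    [0, 0, 0],
    [0, 0, 0],
    [0, 0, 0]
  ],
  "spin": [0, 0, 0, 0, 0, 0, 0, 0, 0, 0, 0],
  "jaw": -1,
  "squeeze": 35
}}

```text
time: 6.0
tool_pos: [0.4311, 0.1248, 0.232]
tool_rot: [3.137, -0.0, 1.571]
contact_force: [-0.2, -1.6, 10.5]
opening: 0.014
grip_force: 30.7
```

Emit:
{"op": "arm_command", "data": {
  "xyz": [
    [0, 0, 5],
    [0, 0, 15],
    [0, 0, 20],
    [0, 0, 20],
    [0, 0, 10],
    [0, 0, 0],
    [0, 0, 0]
  ],
  "spin": [0, 0, 0, 0, 0, 0, 0]
}}

```text
time: 6.7
tool_pos: [0.4298, 0.1247, 0.3001]
tool_rot: [-3.14, 0.0, 1.571]
contact_force: [-0.1, -0.2, -2.0]
opening: 0.0085
grip_force: 34.2
```

Run:
```python
from cell import *
from h import *
c=read_camera("wrist");t=read_camera("scene")
cv2.imwrite('pics/w3.png',np.hstack([cv2.resize(c['img'],(400,250)),t['img'][110:360,100:500]])[...,::-1])
s=observe();print(s['time'],s['tool_pos'],s['opening'],s['grip_force'],s['contact_force'])
P=cloud(c);q=P.reshape(-1,3)*1000;q=q[(np.hypot(q[:,0]-499,q[:,1]-123)<85)&(q[:,2]>75)&(q[:,2]<200)&(q[:,1]>140)]
for x in range(440,575,15):
    k=q[abs(q[:,0]-x)<6];print(x,len(k),np.round(k[k[:,2].argmax()],0) if len(k) else '', np.round(k[k[:,1].argmax()],0) if len(k) else '')
```

```text
6.8 [0.42984335 0.12471598 0.2997119 ] 0.00851998043753946 34.1973870433867 [-0.3182586  -0.47777922 -2.12598053]
440 1423 [436. 161. 200.] [446. 178. 119.]
455 1090 [450. 161. 200.] [461. 188. 114.]
470 458 [469. 156. 200.] [476. 193. 105.]
485 496 [481. 156. 200.] [488. 194. 110.]
500 550 [505. 156. 200.] [496. 194. 106.]
515 916 [510. 162. 200.] [509. 190.  99.]
530 468 [525. 178.  92.] [525. 182.  91.]
545 381 [539. 164.  85.] [540. 165.  84.]
560 0
```

View pics/w3.png

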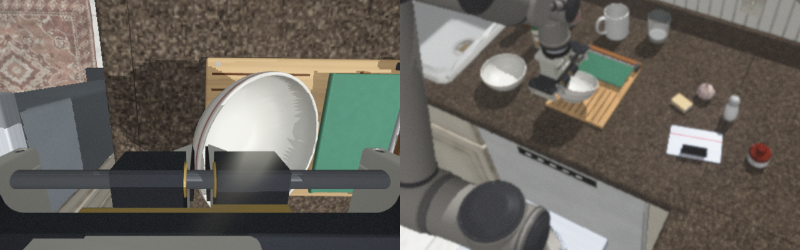

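The wrist view (left half) shows the bowl held at its near rim and tilted about 20°, far side down. The pads have aligned with the flared wall. I raise it and carry it over the other bowl, entering slightly forward.

Emit:
{"op": "arm_command", "data": {
  "xyz": [
    [0, 0, 10],
    [0, 0, 20],
    [0, 10, 20],
    [-2, 20, 5],
    [-2, 25, 0],
    [-2, 25, 0],
    [-2, 25, 0],
    [-3, 25, 0],
    [-3, 25, 0],
    [-3, 25, 0],
    [-2, 25, 0],
    [-2, 20, 0],
    [-2, 15, 0],
    [0, 8, 0],
    [0, 0, 0],
    [0, 0, 0]
  ],
  "spin": [0, 0, 0, 0, 0, 0, 0, 0, 0, 0, 0, 0, 0, 0, 0, 0]
}}

```text
time: 8.4
tool_pos: [0.4073, 0.3723, 0.3556]
tool_rot: [-3.141, 0.001, 1.571]
contact_force: [-0.4, 0.4, -2.2]
opening: 0.0085
grip_force: 34.2
```

Run:
```python
from cell import *
from h import *
c=read_camera("wrist");t=read_camera("top");s0=read_camera("scene")
np.save('w4.npy',[c,t,s0],allow_pickle=True)
cv2.imwrite('pics/w4.png',np.hstack([cv2.resize(c['img'],(480,300)),cv2.resize(s0['img'][80:230,130:290],(320,300))])[...,::-1])
s=observe();print(s['time'],s['tool_pos'],s['opening'],s['grip_force'],s['contact_force'])
P=cloud(c).reshape(-1,3)*1000
q=P[(np.hypot(P[:,0]-465,P[:,1]-373)<85)&(P[:,2]>54)&(P[:,2]<66)]
if len(q)>20:print('out',len(q),q.min(0),q.max(0), np.linalg.lstsq(np.c_[2*q[:,:2],np.ones(len(q))],(q[:,:2]**2).sum(1),rcond=None)[0])
```

```text
8.55 [0.40744851 0.37204856 0.35579131] 0.00854844113416646 34.19760284945369 [-0.24965435  0.89673573 -1.03736912]
out 711 [394.78965711 351.03540093  54.06537613] [489.82475081 443.56726587  61.30300674] [    464.46942785     374.06695803 -351012.78655703]
```

View pics/w4.png

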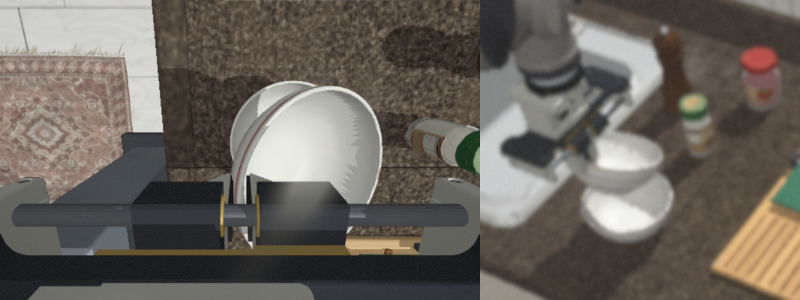

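The wrist view shows the held, tilted bowl above the worktop bowl, offset slightly forward as intended. The spice jar, at about (440,140) in the picture, is clear. I lower in steps and watch the force.

Emit:
{"op": "arm_command", "data": {
  "xyz": [
    [0, 1, -15],
    [0, 0.5, -20],
    [0, 0, -20],
    [0, 0, -10],
    [0, 0, -5],
    [0, 0, 0]
  ],
  "spin": [0, 0, 0, 0, 0, 0]
}}

```text
time: 9.15
tool_pos: [0.4074, 0.3741, 0.2856]
tool_rot: [-3.141, 0.0, 1.57]
contact_force: [-0.2, 0.5, -1.9]
opening: 0.0083
grip_force: 34.2
```

Emit:
{"op": "arm_command", "data": {
  "xyz": [
    [0, 0, -5],
    [0, 0, -5],
    [0, 0, 0]
  ],
  "spin": [0, 0, 0]
}}

```text
time: 9.45
tool_pos: [0.4072, 0.3743, 0.2756]
tool_rot: [3.142, 0.0, 1.571]
contact_force: [-0.8, 0.8, -0.4]
opening: 0.0083
grip_force: 34.7
```

Emit:
{"op": "arm_command", "data": {
  "xyz": [
    [0, 0, -3],
    [0, 0, 0]
  ],
  "spin": [0, 0]
}}

```text
time: 9.65
tool_pos: [0.4063, 0.3744, 0.2732]
tool_rot: [-3.139, 0.0, 1.571]
contact_force: [-6.6, -0.4, 7.8]
opening: 0.0089
grip_force: 36.0
```

Emit:
{"op": "arm_command", "data": {
  "xyz": [
    [0, 0, -3],
    [0, 0, 0]
  ],
  "spin": [0, 0]
}}

```text
time: 9.85
tool_pos: [0.4057, 0.3743, 0.2707]
tool_rot: [-3.138, 0.0, 1.571]
contact_force: [-10.8, -2.2, 12.7]
opening: 0.0089
grip_force: 37.7
```

Run:
```python
from cell import *
from h import *
c=read_camera("wrist");s0=read_camera("scene")
cv2.imwrite('pics/w5.png',np.hstack([cv2.resize(c['img'],(480,300)),cv2.resize(s0['img'][120:220,160:266],(318,300))])[...,::-1])
s=observe();print(s['time'],s['tool_pos'],s['opening'],s['grip_force'],s['contact_force'])
```

```text
9.95 [0.40584517 0.37442905 0.27098389] 0.008586887319224674 37.503765259170905 [-10.6618398   -1.12174884  11.68054015]
```

View pics/w5.png

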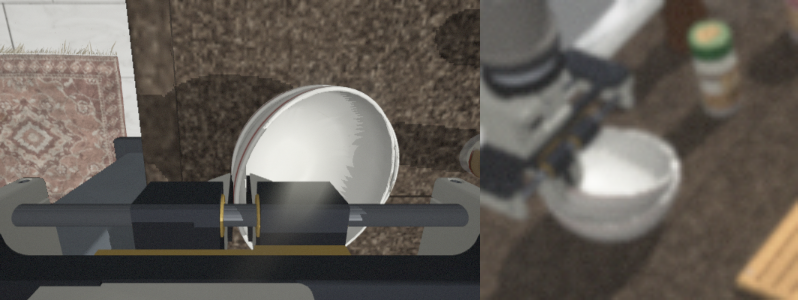

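The held bowl now sits inside the lower one and touches its far wall, with the near rim still high. I ease the grip and go down and back so that it levels.

Emit:
{"op": "arm_command", "data": {
  "xyz": [
    [-2, 0, 0],
    [-2, 0, -2],
    [-1, 0, -3],
    [-1, 0, -3],
    [0, 0, 0]
  ],
  "spin": [0, 0, 0, 0, 0],
  "squeeze": 8
}}

```text
time: 10.45
tool_pos: [0.4018, 0.3746, 0.2628]
tool_rot: [3.138, -0.002, 1.571]
contact_force: [-0.9, 0.0, 6.0]
opening: 0.0101
grip_force: 9.8
```

Emit:
{"op": "arm_command", "data": {
  "xyz": [
    [-1, 0, -3],
    [-1, 0, -3],
    [-1, 0, -3],
    [0, 0, 0]
  ],
  "spin": [0, 0, 0, 0],
  "squeeze": 4
}}

```text
time: 10.85
tool_pos: [0.3988, 0.3746, 0.2535]
tool_rot: [3.139, -0.002, 1.571]
contact_force: [0.2, 0.2, 5.8]
opening: 0.0128
grip_force: 5.7
```

Emit:
{"op": "arm_command", "data": {
  "xyz": [
    [0, 0, 0],
    [0, 0, 0],
    [0, 0, 0],
    [0, 0, 0],
    [0, 0, 0],
    [0, 0, 10],
    [0, 0, 20],
    [0, 0, 25],
    [0, 0, 25],
    [0, -20, 15],
    [0, 0, 0]
  ],
  "spin": [0, 0, 0, 0, 0, 0, 0, 0, 0, 0, 0],
  "jaw": 0
}}

```text
time: 11.95
tool_pos: [0.3985, 0.3534, 0.3506]
tool_rot: [3.138, -0.002, 1.57]
contact_force: [0.4, -0.2, -0.0]
opening: 0.046
grip_force: 0.0
```

Run:
```python
from cell import *
from h import *
c=read_camera("wrist");s0=read_camera("top")
cv2.imwrite('pics/w6.png',np.hstack([cv2.resize(c['img'],(480,300)),cv2.resize(s0['img'][205:285,150:235],(318,300))])[...,::-1])
s=observe();print(s['time'],s['tool_pos'],s['opening'],s['contact_force'])
P=cloud(c).reshape(-1,3)*1000
q=P[(np.hypot(P[:,0]-465,P[:,1]-373)<90)&(P[:,2]<120)];
for x in range(400,545,12):
    k=q[abs(q[:,0]-x)<5]
    if len(k):print(x,np.round(k[k[:,2].argmax()]))
```

```text
12.05 [0.39820852 0.35417994 0.34817377] 0.04588818459346817 [-0.18010256  0.60066364 -0.43620959]
400 [398. 375.  99.]
412 [408. 408.  97.]
424 [420. 424.  96.]
436 [434. 433.  92.]
448 [447. 439.  90.]
460 [458. 442.  89.]
472 [467. 442.  86.]
484 [482. 440.  84.]
496 [492. 436.  81.]
508 [505. 427.  80.]
520 [516. 417.  78.]
532 [529. 354.  75.]
```

View pics/w6.png

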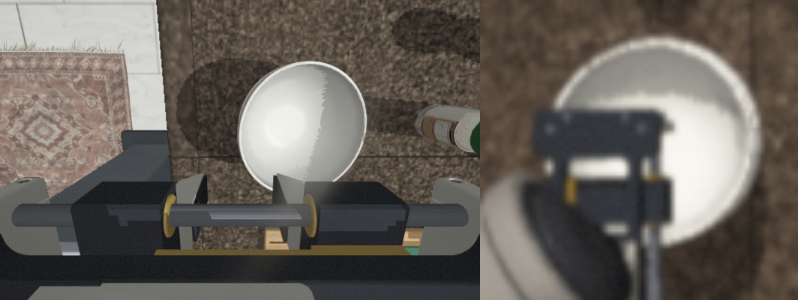

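The bowl is nested, but its near rim stands at 99 mm and the far rim at 75 mm. That is a tilt of about 10°. I'll press the near rim down gently with closed fingers.

Emit:
{"op": "arm_command", "data": {
  "xyz": [
    [2, 10, 0],
    [2, 11, 0],
    [0, 0, -15],
    [0, 0, -20],
    [0, 0, -20],
    [0, 0, -13],
    [0, 0, 0],
    [0, 0, 0]
  ],
  "spin": [0, 0, 0, 0, 0, 0, 0, 0],
  "jaw": -1
}}

```text
time: 12.85
tool_pos: [0.4023, 0.3761, 0.2794]
tool_rot: [-3.141, 0.0, 1.571]
contact_force: [-0.5, 0.1, -0.2]
opening: 0.0001
grip_force: 0.0
```

Emit:
{"op": "arm_command", "data": {
  "xyz": [
    [0, 0, -3],
    [0, 0, -3],
    [0, 0, -2],
    [0, 0, 0]
  ],
  "spin": [0, 0, 0, 0]
}}

```text
time: 13.25
tool_pos: [0.4022, 0.3754, 0.2719]
tool_rot: [3.141, -0.001, 1.571]
contact_force: [-0.4, 1.1, 0.1]
opening: 0.0005
grip_force: 0.5
```

Emit:
{"op": "arm_command", "data": {
  "xyz": [
    [0, 0, -2],
    [0, 0, -2],
    [0, 0, 0]
  ],
  "spin": [0, 0, 0]
}}

```text
time: 13.55
tool_pos: [0.4023, 0.3752, 0.2676]
tool_rot: [3.141, 0.0, 1.571]
contact_force: [-0.2, 1.5, 0.2]
opening: 0.0003
grip_force: 0.6
```

Emit:
{"op": "arm_command", "data": {
  "xyz": [
    [0, 0, -2],
    [0, 0, -2],
    [0, 0, 0]
  ],
  "spin": [0, 0, 0]
}}

```text
time: 13.85
tool_pos: [0.4023, 0.3752, 0.2634]
tool_rot: [-3.141, 0.0, 1.571]
contact_force: [0.5, -0.2, 1.6]
opening: 0.0004
grip_force: 0.5
```

Emit:
{"op": "arm_command", "data": {
  "xyz": [
    [0, 0, -2],
    [0, 0, 0]
  ],
  "spin": [0, 0]
}}

```text
time: 14.05
tool_pos: [0.4022, 0.3752, 0.2615]
tool_rot: [-3.141, 0.0, 1.571]
contact_force: [1.1, 0.4, 1.3]
opening: 0.0003
grip_force: 0.5
```

Run:
```python
from cell import *
from h import *
c=read_camera("wrist")
s=observe();print(s['time'],s['tool_pos'],s['opening'],s['contact_force'])
P=cloud(c).reshape(-1,3)*1000
q=P[(np.hypot(P[:,0]-465,P[:,1]-373)<90)&(P[:,2]<120)&(P[:,1]>400)];
for x in range(400,545,12):
    k=q[abs(q[:,0]-x)<5]
    if len(k):print(x,np.round(k[k[:,2].argmax()]),end='')
```

```text
14.1 [0.40228455 0.37521157 0.26156539] 0.0001931343529680649 [ 0.43564367 -0.20407215  0.32339786]
400 [402. 400.  85.]412 [414. 419.  86.]424 [427. 431.  87.]436 [435. 434.  87.]448 [445. 440.  87.]460 [458. 442.  88.]472 [475. 442.  88.]484 [486. 439.  89.]496 [500. 432.  89.]508 [507. 428.  89.]520 [524. 404.  89.]532 [527. 402.  89.]
```

Emit:
{"op": "arm_command", "data": {
  "xyz": [
    [0, 0, 10],
    [0, 0, 25],
    [0, 0, 25],
    [2, -30, 20],
    [0, 0, 0]
  ],
  "spin": [0, 0, 0, 0, 0],
  "jaw": 0
}}

```text
time: 14.6
tool_pos: [0.4047, 0.3438, 0.345]
tool_rot: [3.137, -0.001, 1.57]
contact_force: [-0.2, -0.1, -0.0]
opening: 0.0359
grip_force: 0.0
```

Run:
```python
from cell import *
from h import *
c=read_camera("wrist")
s=observe();print(s['time'],s['tool_pos'])
P=cloud(c).reshape(-1,3)*1000
q=P[(np.hypot(P[:,0]-465,P[:,1]-373)<90)&(P[:,2]<120)&(P[:,1]>360)];
for x in range(390,545,12):
    k=q[abs(q[:,0]-x)<5]
    if len(k):print(x,np.round(k[k[:,2].argmax()]),end='')
```

```text
14.65 [0.40444038 0.34451247 0.34360234]
390 [393. 379.   2.]402 [406. 406.  86.]414 [415. 418.  86.]426 [424. 427.  86.]438 [436. 436.  86.]450 [451. 440.  86.]462 [458. 441.  86.]474 [476. 441.  87.]486 [485. 438.  86.]498 [500. 433.  87.]510 [509. 427.  87.]522 [518. 418.  87.]534 [534. 376.  87.]
```

The bowl is nested level, with its rim at 86 mm. Now to the strip.

Emit:
{"op": "arm_command", "data": {
  "xyz": [
    [3, -20, 0],
    [4, -34, 0],
    [4, -34, 0],
    [4, -34, 0],
    [4, -34, 0],
    [4, -34, 0],
    [4, -34, 0],
    [4, -34, 0],
    [4, -34, 0],
    [4, -34, 0],
    [4, -34, 0],
    [4, -34, 0],
    [4, -34, 0],
    [4, -34, 0],
    [4, -34, 0],
    [4, -34, -10],
    [4, -34, -15],
    [5, -38, -15],
    [0, 0, 0]
  ],
  "spin": [0.8, 0.8, 0.8, 0.8, 0.8, 0.8, 0.8, 0.8, 0.8, 0.8, 0.8, 0.8, 0.8, 0.8, 0.8, 0.8, 0.7, 0.6, 0],
  "jaw": 0
}}

```text
time: 16.55
tool_pos: [0.4763, -0.2599, 0.299]
tool_rot: [-3.139, -0.002, 1.814]
contact_force: [-0.5, 0.7, 0.0]
opening: 0.0461
grip_force: 0.0
```

```bash
cat >> h.py <<'E'
def lines(c,zr=.004,zb=.036,y0=None):
    hsv=cv2.cvtColor(c['img'],cv2.COLOR_RGB2HSV);I=c['img'].astype(int)
    P=cloud(c);ok=(abs(P[...,2]-zr)<.01)
    m=(I[...,0]>I[...,1]+50)&ok&(hsv[...,1]>80)&(I[...,0]>I[...,2]+40)
    return m
E
python3 - <<'E'
from cell import *
from h import *
c=read_camera("wrist");np.save('w7.npy',c,allow_pickle=True);cv2.imwrite('pics/w7.png',c['img'][...,::-1])
s=observe();print(s['time'],s['tool_pos'],np.degrees(s['tool_rot']))
P=cloud(c);I=c['img'].astype(int);hsv=cv2.cvtColor(c['img'],cv2.COLOR_RGB2HSV)
k=big((hsv[...,2]>130)&(hsv[...,1]<70)&(abs(P[...,2]-.004)<.008));print('strip',rect(c,k,.004))
k=big((hsv[...,2]<80)&(abs(P[...,2]-.036)<.006));print('rib',rect(c,k,.036))
m=(I[...,0]>I[...,1]+50)&(I[...,0]>I[...,2]+50)&(abs(P[...,2]-.004)<.01)&(np.hypot(P[...,0]-.53,P[...,1]+.25)<.1);v,u=np.nonzero(m);p=ray(c,np.c_[u,v],.004)*1000
print('line',len(u),cv2.minAreaRect(p[:,:2].astype(np.float32)))
E
```

```text
16.6 [ 0.47615682 -0.25801173  0.29979684] [-1.79887363e+02 -1.58263751e-01  1.03929957e+02]
strip (array([ 491.6, -256.9]), array([ 68.4, 147.6]), 14.11)
rib (array([ 473.3, -260.8]), array([ 9.5, 69. ]), 14.1)
line 381 ((521.4459228515625, -229.903564453125), (2.5614593029022217, 109.36137390136719), 14.0996732711792)
```

View pics/w7.png

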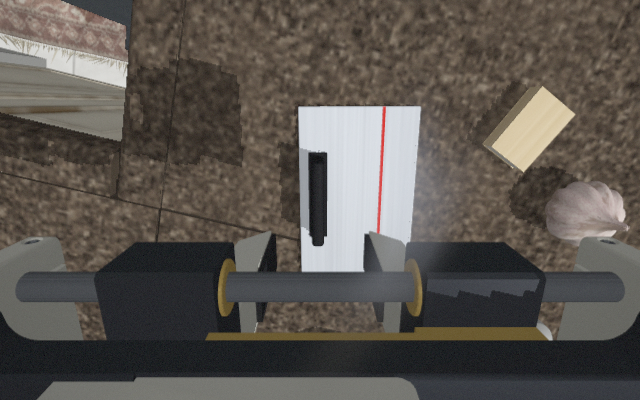

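The wrist view shows the rib at (318,198) between the open fingers and the red line at (382,170). The matchbox at (530,130) is clear. I go down and grip the rib.

Emit:
{"op": "arm_command", "data": {
  "xyz": [
    [-1, -1, -20],
    [-1, -1, -25],
    [-1, -1, -25],
    [0, 0, -25],
    [0, 0, -14],
    [0, 0, -6],
    [0, 0, 0],
    [0, 0, 0]
  ],
  "spin": [0.2, 0, 0, 0, 0, 0, 0, 0]
}}

```text
time: 17.4
tool_pos: [0.4737, -0.2594, 0.1876]
tool_rot: [3.141, 0.001, 1.821]
contact_force: [-0.3, 0.0, -0.3]
opening: 0.0464
grip_force: 0.0
```

Emit:
{"op": "arm_command", "data": {
  "xyz": [
    [0, 0, 0],
    [0, 0, 0],
    [0, 0, 0],
    [0, 0, 0],
    [0, 0, 0],
    [0, 0, 0],
    [0, 0, 0],
    [0, 0, 0]
  ],
  "spin": [0, 0, 0, 0, 0, 0, 0, 0],
  "jaw": -1,
  "squeeze": 55
}}

```text
time: 18.2
tool_pos: [0.4733, -0.2598, 0.1868]
tool_rot: [3.141, 0.0, 1.82]
contact_force: [0.6, 0.3, 1.9]
opening: 0.0096
grip_force: 55.0
```

Emit:
{"op": "arm_command", "data": {
  "xyz": [
    [0, 0, 8],
    [0, 0, 20],
    [0, 0, 25],
    [0, 10, 17],
    [1, 25, 0],
    [2, 32, 0],
    [2, 32, 0],
    [2, 32, 0],
    [2, 32, 0],
    [2, 32, 0],
    [2, 32, 0],
    [2, 32, 0],
    [2, 32, 0],
    [1, 32, 0],
    [0, 30, 0],
    [0, 13, 0],
    [0, 0, -20],
    [0, 0, 0],
    [0, 0, 0]
  ],
  "spin": [0, 0, 0, 0, -1, -1.3, -1.3, -1.3, -1.3, -1.3, -1.3, -1.3, -1.3, -1.3, -1.3, -0.5, 0, 0, 0]
}}

```text
time: 20.1
tool_pos: [0.4911, 0.1062, 0.2368]
tool_rot: [-3.14, 0.0, 1.567]
contact_force: [0.2, 0.3, -2.0]
opening: 0.0092
grip_force: 55.0
```

```bash
cat > look.py <<'E'
from cell import *
from h import *
def look(zs,pic=None):
    c=read_camera("wrist");s=observe();print('t',round(s['time'],2),np.round(s['tool_pos']*1000,1),np.round(np.degrees(s['tool_rot']),2),'F',np.round(s['contact_force'],1),'grip',s['grip_force'],s['opening'])
    if pic: cv2.imwrite(pic,c['img'][...,::-1])
    P=cloud(c)*1000;I=c['img'].astype(int);R,G,B=I[...,0],I[...,1],I[...,2];hsv=cv2.cvtColor(c['img'],cv2.COLOR_RGB2HSV)
    tx,ty=s['tool_pos'][:2]*1000; near=(np.hypot(P[...,0]-tx,P[...,1]-ty)<200)
    g=(G>R+25)&(G>B+5)&near; k=big(g); p=ray(c,k[:,0],.026)[:,:2]*1000
    print('flap z',np.median(P[...,2][g]))
    # front edge: min x per pixel-row
    def edge(con,z,side):
        d={}
        for u,v in con[:,0]:
            if v not in d or (u<d[v] if side=='lo' else u>d[v]): d[v]=u
        vs=np.array(sorted(d))[4:-4];q=ray(c,np.c_[[d[v] for v in vs],vs],z)[:,:2]*1000
        f=cv2.fitLine(q.astype(np.float32),cv2.DIST_HUBER,0,.01,.01).ravel();sl=f[0]/f[1]
        r=f[2]+sl*(q[:,1]-f[3]);i=abs(q[:,0]-r)<2
        return 'yaw %.2f'%-np.degrees(np.arctan(sl)),'x at y=106: %.1f'%(f[2]+sl*(106-f[3])),'y %.0f..%.0f'%(q[:,1].min(),q[:,1].max()),'in %.2f'%i.mean()
    print('flap edge',edge(k,.026,'lo'),'flap ymax %.1f'%p[:,1].max())
    m=(R>G+60)&(R>B+60)&(hsv[...,1]>110)&(abs(B-G)<35)&near&(abs(P[...,2]-zs*1000-4)<9)
    if m.sum()>20:
        v,u=np.nonzero(m);q=ray(c,np.c_[u,v],zs+.004)[:,:2]*1000;f=cv2.fitLine(q.astype(np.float32),cv2.DIST_HUBER,0,.01,.01).ravel();sl=f[0]/f[1]
        print('line n',len(u),'yaw %.2f'%-np.degrees(np.arctan(sl)),'x at106 %.1f'%(f[2]+sl*(106-f[3])),'y %.1f..%.1f'%(q[:,1].min(),q[:,1].max()))
    w=(hsv[...,2]>120)&(hsv[...,1]<60)&near&(abs(P[...,2]-zs*1000-2)<9)
    if w.sum()>100:
        k=big(w);q=ray(c,k[:,0],zs+.004)[:,:2]*1000;print('strip far edge',edge(k,zs+.004,'hi'),'near',edge(k,zs+.004,'lo'),'ymax %.1f'%q[:,1].max())
    return c
E
python3 - <<'E'
from look import *
c=look(.050,'pics/w8.png')
t=read_camera("top");I=t['img'].astype(int);hsv=cv2.cvtColor(t['img'],cv2.COLOR_RGB2HSV)
k=big((I[...,1]>I[...,0]+25)&(I[...,1]>I[...,2]+5),(250,150,340,225));print('top flap',rect(t,k,.026))
E
```

```text
t 20.15 [491.4 106.  237.2] [180.     0.    89.77] F [-0.2 -0.3 -1.3] grip 54.99906241893768 0.009531922196382322
flap z 25.812850140118996
flap edge ('yaw -0.20', 'x at y=106: 588.3', 'y 79..187', 'in 1.00') flap ymax 188.7
line n 162 yaw 0.24 x at106 544.8 y 157.0..177.2
strip far edge ('yaw -0.25', 'x at y=106: 573.1', 'y 95..176', 'in 1.00') near ('yaw 60.84', 'x at y=106: 551.3', 'y 95..177', 'in 0.08') ymax 178.4
top flap (array([636.2, 105.5]), array([163.6,  94. ]), 89.55)
```

View pics/w8.png

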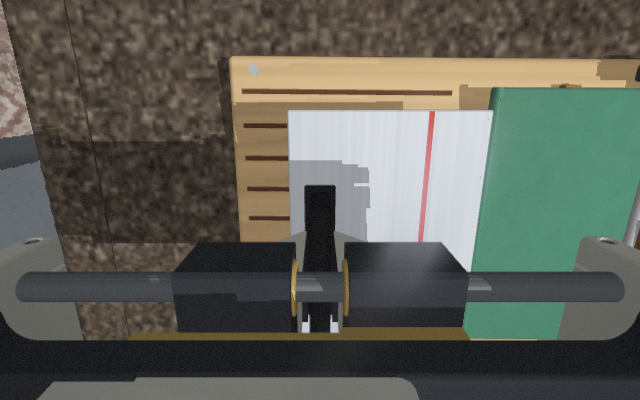

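The wrist view shows the strip held square to the flap, its line at (428,170) and the flap edge at (485,180). A gap remains ahead of it and it sits about 2 mm to the right. I lay it on the deck.

Emit:
{"op": "arm_command", "data": {
  "xyz": [
    [-1, 2, -10],
    [-1, 0, -15],
    [0, 0, -8],
    [0, 0, -3],
    [0, 0, 0]
  ],
  "spin": [0, 0, 0, 0, 0]
}}

```text
time: 20.7
tool_pos: [0.4892, 0.1082, 0.2004]
tool_rot: [-3.141, 0.0, 1.567]
contact_force: [-0.4, 0.5, -0.4]
opening: 0.0096
grip_force: 55.0
```

Emit:
{"op": "arm_command", "data": {
  "xyz": [
    [0, 0, -1.5],
    [0, 0, -1],
    [0, 0, 0]
  ],
  "spin": [0, 0, 0]
}}

```text
time: 21.0
tool_pos: [0.4895, 0.1083, 0.1988]
tool_rot: [3.14, -0.0, 1.567]
contact_force: [-0.4, -0.2, 2.4]
opening: 0.0095
grip_force: 55.0
```

Run:
```python
from look import *
c=look(.012,'pics/w9.png')
```

```text
t 21.05 [489.5 108.3 198.8] [179.93  -0.    89.8 ] F [-1.1 -0.4  3.1] grip 55.000977516174316 0.009759818480198697
flap z 25.860913821534353
flap edge ('yaw -2.08', 'x at y=106: 584.3', 'y 101..187', 'in 1.00') flap ymax 188.9
line n 165 yaw 0.30 x at106 543.8 y 112.3..179.4
strip far edge ('yaw -0.43', 'x at y=106: 572.4', 'y 97..178', 'in 1.00') near ('yaw 60.96', 'x at y=106: 553.9', 'y 97..179', 'in 0.08') ymax 180.3
```

Emit:
{"op": "arm_command", "data": {
  "xyz": [
    [3, 0, 0],
    [5, 0, 0],
    [5, 0, 0],
    [5, 0, 0],
    [5, 0, 0],
    [5, 0, 0],
    [5, 0, 0],
    [4, 0, 0],
    [0, 0, 0],
    [0, 0, 0]
  ],
  "spin": [0, 0, 0, 0, 0, 0, 0, 0, 0, 0]
}}

```text
time: 22.05
tool_pos: [0.5261, 0.1083, 0.1988]
tool_rot: [3.141, -0.0, 1.567]
contact_force: [-2.7, -0.6, 5.0]
opening: 0.0095
grip_force: 55.0
```

Run:
```python
from look import *
c=look(.012,'pics/w10.png')
```

```text
t 22.1 [526.1 108.3 198.8] [179.99  -0.    89.8 ] F [-1.9 -0.3  4.7] grip 55.000829100608826 0.009621986187347093
flap z 25.81626391814221
flap edge ('yaw 1.51', 'x at y=106: 588.5', 'y 102..187', 'in 0.89') flap ymax 189.1
line n 98 yaw -0.59 x at106 579.2 y 168.1..179.0
strip far edge ('yaw -0.63', 'x at y=106: 588.1', 'y 114..178', 'in 1.00') near ('yaw -0.13', 'x at y=106: 509.9', 'y 114..179', 'in 0.98') ymax 180.4
```

View pics/w10.png

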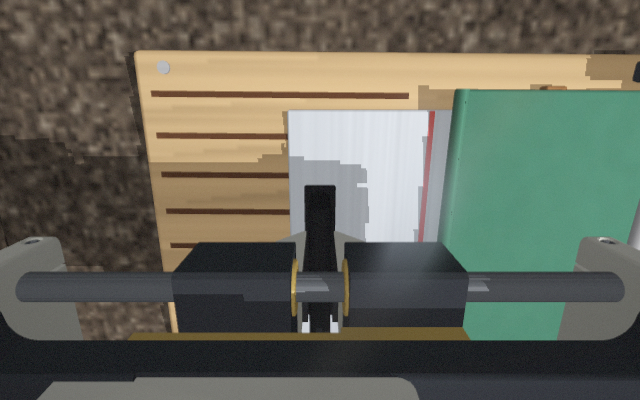

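The wrist view shows the strip edge under the flap. The line at (430,170) is still about 9 mm short of the flap front at (452,170), and the flap is shut. I push the last stretch.

Emit:
{"op": "arm_command", "data": {
  "xyz": [
    [3, 0.5, 0],
    [3, 0, 0],
    [2, 0, 0],
    [0.5, 0, 0],
    [0, 0, 0],
    [0, 0, 0]
  ],
  "spin": [0, 0, 0, 0, 0, 0]
}}

```text
time: 22.7
tool_pos: [0.5339, 0.1088, 0.1988]
tool_rot: [-3.14, 0.0, 1.567]
contact_force: [-6.3, 0.0, 8.6]
opening: 0.0097
grip_force: 55.0
```

Run:
```python
from look import *
c=look(.012)
I=c['img'].astype(int)
for v in (125,150,180,210,235): print(v,[tuple(I[v,u]) for u in range(424,462,2)])
for u in (430,440,450): print(ray(c,[[u,150]],.016)[0]*1000,ray(c,[[u,150]],.022)[0]*1000,ray(c,[[u,150]],.026)[0]*1000)
```

```text
t 22.75 [533.9 108.9 198.8] [-179.88    0.     89.8 ] F [-6.6  0.   8.6] grip 55.00782787799835 0.009431467081247936
flap z 25.80949358375356
flap edge ('yaw 0.00', 'x at y=106: 587.7', 'y 102..187', 'in 0.85') flap ymax 188.8
line n 113 yaw 1.08 x at106 588.6 y 166.2..180.0
strip far edge ('yaw -0.06', 'x at y=106: 585.8', 'y 115..179', 'in 0.97') near ('yaw -0.15', 'x at y=106: 517.3', 'y 115..179', 'in 0.98') ymax 181.1
125 [(np.int64(177), np.int64(179), np.int64(183)), (np.int64(178), np.int64(180), np.int64(185)), (np.int64(165), np.int64(140), np.int64(141)), (np.int64(176), np.int64(92), np.int64(87)), (np.int64(176), np.int64(91), np.int64(85)), (np.int64(141), np.int64(138), np.int64(135)), (np.int64(94), np.int64(108), np.int64(96)), (np.int64(90), np.int64(111), np.int64(99)), (np.int64(93), np.int64(127), np.int64(110)), (np.int64(102), np.int64(145), np.int64(125)), (np.int64(108), np.int64(161), np.int64(138)), (np.int64(117), np.int64(174), np.int64(149)), (np.int64(109), np.int64(164), np.int64(139)), (np.int64(105), np.int64(158), np.int64(136)), (np.int64(100), np.
[... 3475 characters left out ...]
)), (np.int64(108), np.int64(162), np.int64(140)), (np.int64(101), np.int64(157), np.int64(135)), (np.int64(102), np.int64(158), np.int64(135)), (np.int64(101), np.int64(158), np.int64(135)), (np.int64(102), np.int64(159), np.int64(135)), (np.int64(97), np.int64(158), np.int64(133)), (np.int64(103), np.int64(161), np.int64(137))]
[587.89847669 161.24358058  16.        ] [585.89469328 162.09532344  22.        ] [584.55883767 162.66315201  26.        ]
[592.85244278 161.23024783  16.        ] [590.66584361 162.08248271  22.        ] [589.20811083 162.6506393   26.        ]
[597.80574993 161.21691686  16.        ] [595.43635932 162.06964369  22.        ] [593.85676558 162.63812824  26.        ]
```

Emit:
{"op": "arm_command", "data": {
  "xyz": [
    [1.5, 0, 0],
    [1.2, 0, 0],
    [0, 0, 0],
    [0, 0, -1],
    [0, 0, 0],
    [0, 0, 0]
  ],
  "spin": [0, 0, 0, 0, 0, 0],
  "squeeze": 60
}}

```text
time: 23.35
tool_pos: [0.5367, 0.1089, 0.1988]
tool_rot: [-3.14, 0.0, 1.567]
contact_force: [-9.0, -0.7, 15.9]
opening: 0.0099
grip_force: 60.0
```

```bash
cat > chk.py <<'E'
from look import *
c=look(.012)
I=c['img'].astype(int);T=c['world_from_camera']
for v in range(118,215,12):
    r=I[v,405:470].astype(float);red=r[:,0]-r[:,1:].mean(1);i=np.nonzero(red>25)[0];g=r[:,1]-r[:,0]; pk=405+np.argmax(r[:30+30,1]*(g>30))
    q=lambda u,z:np.round(ray(c,[[u,v]],z)[0,:2]*1000,1)
    print(v,'line',(i.min()+405,i.max()+405) if len(i) else None,q(405+(i.min()+i.max())/2,.016) if len(i) else '', 'topedge',pk,q(pk,.026))
E
python3 chk.py
python3 - <<'E'
from cell import *
from h import *
t=read_camera("top");np.save('t.npy',t,allow_pickle=True)
I=t['img'].astype(int)
for v in range(194,204):print(v,np.round(ray(t,[[280,v]],.016)[0,0]*1000,1),I[v,274:284].mean(0).round(),I[v,320:326].mean(0).round())
E
```

```text
t 23.4 [536.7 108.9 198.8] [-179.93    0.     89.81] F [-8.7 -0.7 15.3] grip 60.00848829746246 0.009623780502759024
flap z 25.807308147514874
flap edge ('yaw -0.37', 'x at y=106: 587.4', 'y 102..188', 'in 0.85') flap ymax 189.2
strip far edge ('yaw -0.75', 'x at y=106: 587.6', 'y 115..179', 'in 1.00') near ('yaw -0.15', 'x at y=106: 520.2', 'y 115..179', 'in 0.98') ymax 181.1
194 592.9 [151. 145. 136.] [ 66. 122.  98.]
195 590.2 [157. 151. 142.] [ 69. 113.  93.]
196 587.5 [160. 154. 144.] [ 82. 101.  94.]
197 584.8 [164. 157. 148.] [ 97. 100. 104.]
198 582.1 [166. 159. 150.] [93. 94. 98.]
199 579.4 [170. 162. 153.] [87. 88. 91.]
200 576.7 [172. 165. 155.] [90. 91. 94.]
201 574.0 [176. 169. 159.] [93. 94. 98.]
202 571.3 [183. 176. 166.] [90. 92. 95.]
203 568.6 [189. 183. 172.] [88. 89. 91.]Traceback (most recent call last):
  File "chk.py", line 5, in <module>
    r=I[v,405:470].astype(float);red=r[:,0]-r[:,1:].mean(1);i=np.nonzero(red>25)[0];g=r[:,1]-r[:,0]; pk=405+np.argmax(r[:30+30,1]*(g>30))
                                                                                                                      ~~~~~~~~~~~^^~~~~~
ValueError: operands could not be broadcast together with shapes (60,) (65,)
```

```bash
sed -i 's/\[:30+30,1\]/[:,1]/' chk.py; sed -i '$a cv2.imwrite("pics/z.png",cv2.resize(c["img"][80:230,380:480],(400,600),interpolation=cv2.INTER_NEAREST)[...,::-1])' chk.py; python3 chk.py
```

```text
t 23.5 [536.7 108.9 198.8] [-179.93    0.     89.8 ] F [-8.4 -1.3 16.1] grip 60.00864923000336 0.009829396138877969
flap z 25.812745753631642
flap edge ('yaw -0.69', 'x at y=106: 587.2', 'y 102..188', 'in 0.85') flap ymax 189.2
strip far edge ('yaw -0.62', 'x at y=106: 587.7', 'y 115..179', 'in 1.00') near ('yaw -0.15', 'x at y=106: 520.2', 'y 115..179', 'in 0.98') ymax 181.1
118 line None  topedge 440 [590.7 177.2]
130 line None  topedge 439 [590.7 171.8]
142 line None  topedge 437 [590.4 166.4]
154 line None  topedge 436 [590.4 160.8]
166 line None  topedge 435 [590.5 155.1]
178 line None  topedge 433 [590.1 149.3]
190 line None  topedge 432 [590.2 143.4]
202 line None  topedge 431 [590.2 137.4]
214 line None  topedge 429 [589.8 131.2]
```

View pics/z.png

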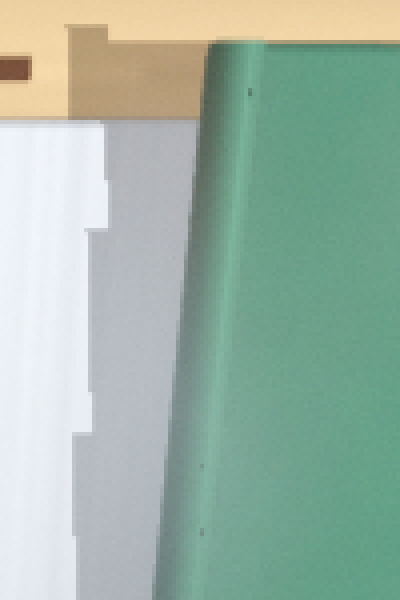

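The zoomed view shows the flap edge is rounded. The line is now hidden behind it at u≈426, so I pushed about 3.5 mm too far. I draw the strip back.

Emit:
{"op": "arm_command", "data": {
  "xyz": [
    [0, 0, 1.5],
    [-2, 0, 0],
    [-2, 0, 0],
    [-0.5, 0, 0],
    [0, 0, 0],
    [0, 0, 0]
  ],
  "spin": [0, 0, 0, 0, 0, 0]
}}

```text
time: 24.1
tool_pos: [0.5332, 0.1088, 0.1988]
tool_rot: [3.141, 0.0, 1.567]
contact_force: [2.2, 0.3, 1.3]
opening: 0.0098
grip_force: 60.0
```

```bash
cat > chk2.py <<'E'
from look import *
c=look(.012)
I=c['img'].astype(float)
for v in range(118,225,8):
    r=I[v];red=r[:,0]-r[:,1:].mean(1);d=r[:,1]-r[:,0]
    i=[u for u in range(410,450) if red[u]>22]
    g0=next(u for u in range(i[-1] if i else 412,460) if d[u]>12)
    q=lambda u,z:ray(c,[[u,v]],z)[0,:2]*1000
    if i: print(v,i[0],i[-1],g0,'line %.1f y %.0f'%tuple(q((i[0]+i[-1])/2,.016)),'edge z24 %.1f z23 %.1f'%(q(g0-.5,.024)[0],q(g0-.5,.023)[0]))
    else: print(v,'hidden',g0)
E
python3 chk2.py
```

```text
t 24.15 [533.2 108.8 198.8] [179.96  -0.    89.79] F [ 0.7 -0.5  2.3] grip 59.99992847442627 0.009497529039596376
flap z 25.812877687443393
flap edge ('yaw -0.32', 'x at y=106: 587.4', 'y 102..187', 'in 0.85') flap ymax 189.1
line n 105 yaw 0.91 x at106 588.2 y 166.5..179.4
strip far edge ('yaw -3.51', 'x at y=106: 584.9', 'y 115..179', 'in 1.00') near ('yaw -0.16', 'x at y=106: 517.1', 'y 115..179', 'in 0.98') ymax 180.9
118 429 434 437 line 587.1 y 177 edge z24 586.7 z23 587.0
126 428 433 436 line 586.9 y 173 edge z24 586.6 z23 586.9
134 427 432 435 line 586.8 y 169 edge z24 586.5 z23 586.8
142 427 431 434 line 586.9 y 165 edge z24 586.3 z23 586.7
150 426 431 433 line 587.0 y 161 edge z24 586.2 z23 586.6
158 425 430 432 line 586.8 y 157 edge z24 586.1 z23 586.4
166 425 429 431 line 586.9 y 153 edge z24 586.0 z23 586.3
174 424 428 431 line 586.8 y 149 edge z24 586.3 z23 586.7
182 423 427 430 line 586.7 y 145 edge z24 586.2 z23 586.5
190 423 427 429 line 587.0 y 141 edge z24 586.1 z23 586.4
198 422 426 428 line 586.9 y 136 edge z24 585.9 z23 586.3
206 421 425 427 line 586.7 y 132 edge z24 585.8 z23 586.2
214 420 424 426 line 586.6 y 128 edge z24 585.7 z23 586.0
222 420 424 426 line 586.9 y 123 edge z24 586.0 z23 586.4
```

Emit:
{"op": "arm_command", "data": {
  "xyz": [
    [-0.6, 0, 0],
    [0, 0, 0],
    [0, 0, -1],
    [0, 0, -1],
    [0, 0, -1],
    [0, 0, 0],
    [0, 0, 0]
  ],
  "spin": [-0.1, 0, 0, 0, 0, 0, 0]
}}

```text
time: 24.85
tool_pos: [0.5322, 0.1088, 0.1987]
tool_rot: [3.14, 0.0, 1.566]
contact_force: [-6.7, -1.0, 28.9]
opening: 0.0094
grip_force: 60.0
```

```bash
python3 chk2.py
```

```text
t 24.9 [532.3 108.8 198.8] [1.799e+02 1.000e-02 8.971e+01] F [-7.7 -1.8 27.6] grip 60.014700293540955 0.009749104269803991
flap z 25.810653278326683
flap edge ('yaw 0.28', 'x at y=106: 587.9', 'y 102..187', 'in 0.85') flap ymax 189.0
line n 102 yaw 3.39 x at106 590.5 y 165.5..179.3
strip far edge ('yaw -0.73', 'x at y=106: 587.8', 'y 114..179', 'in 1.00') near ('yaw -0.24', 'x at y=106: 516.3', 'y 115..179', 'in 0.98') ymax 181.0
118 429 434 439 line 586.4 y 177 edge z24 586.9 z23 587.3
126 428 433 438 line 586.2 y 173 edge z24 586.8 z23 587.2
134 427 432 436 line 586.1 y 169 edge z24 586.2 z23 586.6
142 427 431 436 line 586.2 y 165 edge z24 586.6 z23 586.9
150 426 431 435 line 586.3 y 161 edge z24 586.5 z23 586.8
158 425 430 434 line 586.2 y 157 edge z24 586.3 z23 586.7
166 425 429 432 line 586.3 y 153 edge z24 585.7 z23 586.1
174 424 428 431 line 586.1 y 149 edge z24 585.6 z23 586.0
182 423 427 431 line 585.9 y 145 edge z24 586.0 z23 586.3
190 423 427 430 line 586.3 y 141 edge z24 585.8 z23 586.2
198 422 426 429 line 586.2 y 136 edge z24 585.7 z23 586.1
206 421 425 428 line 586.0 y 132 edge z24 585.6 z23 585.9
214 420 424 427 line 585.8 y 127 edge z24 585.4 z23 585.8
222 420 424 426 line 586.2 y 123 edge z24 585.3 z23 585.6
```

```bash
python3 -c "
from cell import *
print(hand_in())"
```

```text
the job is handed in; nothing more can be done
None
```

The job is handed in at about 25 s: the bowl is nested level in the other one, the strip is square and centred under the still-shut flap with its red line within about 0.5 mm of the flap's front edge, and the arm is still pressing it down with about 28 N. The salt shaker, matchbox and spice jar were never touched.

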